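# Find the knob that fits the gauge pin

### The arm

A 6-joint arm with a two-finger parallel gripper is mounted at the origin on the work surface. World frame = base frame: x ahead of the robot, y to its left, z up, the work surface at z = 0. Lengths are in mm, angles in rad, forces in N, time in s.
With the tool pointing down it reaches from about 275 to 750 mm from the base axis. Payload 10.2 kg.
Tool frame: the origin (TCP) lies midway between the tips of the shut fingers; the grasp point (between the pads) lies 19 mm behind it; z points along the fingers, y is the line along which they close (so a half turn about z gives the same grasp; the last joint's range is limited). The gripper opens to 85 mm and grips with 20 to 120 N. Pads are 22 mm wide; open, the fingers measure 114 mm over their backs; the gripper's body (76 mm by 85 mm) begins 54 mm behind the grasp point. The pads swing forward as they close: fully open they stand 13 mm farther back than shut.
Start: joints at [-1.465, 0.313, 1.498, -0, 1.331, -0.223], TCP at [169.514, -496.887, 231.294] pointing down, gripper open.
Joint ranges: [-2.94, 2.94], [-0.97, 2.17], [0.19, 2.56], [-1.23, 4.37], [0.02, 3.11], [-2.88, 2.88]. Speed limits (rad/s): [2.39, 2.39, 3.01, 3.14, 3.14, 3.14].

### API

Orientations are given as a unit quaternion [w, x, y, z].
In Python, from rig import ctrl gives the robot as it stands.
- The arm moves only by the tool arm_command, never from a script. Its argument "increments" is a list of rows, each an object with "dr": the turn, a rotation vector about the tool's x, y, z in units of pi/4 rad (1.0 is pi/4 rad), a list of three; "offset": the shift along the tool's x, y, z in units of 120 mm (1.0 is 120 mm), a list of three; "hand": the opening, from -1 (shut) to 1 (fully open). A call has 1 to 8 rows; each row shifts and turns the commanded pose from where the row before left it, along the tool's axes as they then stand; what a row does not reach is not made up. A row lasts 1/10 s, in which the tool goes at most 50 mm and 8.59 degrees, less where a joint would pass 70% of its speed; a pose out of reach is approached as far as the arm can. A call with a number of a shift or a turn outside -1 to 1 is refused whole. A call with a gripper value outside its range is refused whole. The fingers move at their own pace and stop on an object; "grip_force" is the grip in N (left out, the last holds). Time passes only in rows, so rows that do not move let the fingers close. It gives the time, the measured TCP pose, the force, the opening and the grip force at its end, in the units of the state.
- ctrl.sense(): the state, without advancing time (a new reading comes with each control period).
- ctrl.capture(name): name is "side" or "top" or "wrist"; returns the picture (384x512x3 uint8, red, green, blue); there is no depth.
- ctrl.camera_info(name): a dict with "K" (3x3 intrinsics, pixels), "dist" ([k1, k2, p1, p2, k3] as OpenCV has them; the pictures are not rectified), "R" (3x3) and "t" (3): a world point X has camera coordinates R X + t. Camera axes: x right, y down, z forward; pixel columns grow to the right and rows downward; lengths in mm; the calibration is good to about 2 mm. A picture is of the moment at which its call begins: read the wrist's pose just before it. camera_info takes no time and is no camera call; for the wrist camera it gives the pose at the moment of the call.
- ctrl.finish_job(): hands the job in; it is judged then, once.
The state is a dict: "time_s": time; "joints": joint angles; "dq": joint speeds; "tau": joint torques, N m; "eef_pos": TCP position; "ee_rot": TCP orientation; "force": force on the tool from outside, world axes, zero at the start; "wrist_torque": the same for the moment, N m; "grip_width": opening from 0.0 (shut) to 1.0 (fully open); "grip_force": force on a finger pad.
Only numpy, scipy, OpenCV 4.12 (cv2) and the standard library are available. Lean on these libraries where they do the work, as an engineer would, in place of code of your own. Each camera call takes 0.05 s, during which the arm holds its last target. There are 200 camera calls.

### The job

Only one of the three identical-looking black knobs really fits the steel gauge pin on the sloped stand; the other two go on part of the way and stop. Try them on the pin without forcing them, leave the one that slides fully home seated flat on the stand, and put the two misfits upright, face up, on the floor of the open grey tray. Leave the pump, screwdriver and jar where they are.

Things in the scene. Friction and masses are not known exactly. Their poses are not given: they have to be found in the camera images.
- knob_1: one of three look-alike black knobs, 40 mm diameter, 46 mm tall, 65 g, mouth down. Origin: centre of underside, z up to the closed face. The 14.5 mm mouth, 8 mm deep, takes the pin in every knob; a hidden loose hub above it lets the pin in fully (30 mm) in just one knob. The other two stop about 16 mm short of home. Which is good varies and cannot be seen; the names say nothing.
- knob_2: one of three look-alike black knobs, 40 mm diameter, 46 mm tall, 65 g, mouth down. Origin: centre of underside, z up to the closed face. The 14.5 mm mouth, 8 mm deep, takes the pin in every knob; a hidden loose hub above it lets the pin in fully (30 mm) in just one knob. The other two stop about 16 mm short of home. Which is good varies and cannot be seen; the names say nothing.
- knob_3: one of three look-alike black knobs, 40 mm diameter, 46 mm tall, 65 g, mouth down. Origin: centre of underside, z up to the closed face. The 14.5 mm mouth, 8 mm deep, takes the pin in every knob; a hidden loose hub above it lets the pin in fully (30 mm) in just one knob. The other two stop about 16 mm short of home. Which is good varies and cannot be seen; the names say nothing.
- pin: steel gauge pin, 12 mm diameter, 26 mm long, last 2.5 mm tapered to 7 mm. It stands square on the stand's sloped face, so it leans 20 degrees from vertical, roughly towards the robot. Origin: centre of its foot, on the face; z along the pin to its tip; y level, across the face; x up the slope. A knob that is home has its origin here and its z along this z.
- gauge: fixed stand of bent aluminium sheet, 100 x 80 mm base, sloped face 80 x 80 mm with its centre 55 mm high, low edge towards the robot (-x of the stand), high edge 69 mm high. Origin: on the plank under the centre of the face (under the pin's foot); z up.
- tray: fixed open grey plastic tray, outside 250 (x) x 140 (y) x 22 mm high, walls and floor 4 mm thick. Origin: centre of its underside, z up; its own x is the long way.
- pump: black desoldering pump lying down, 20 mm diameter, about 200 mm long along its x, origin under its middle; a bystander, leave alone
- screwdriver: screwdriver with a green handle lying along its x, about 200 mm long; a bystander, leave alone
- jar: empty glass jar with a steel twist cap, 68 mm diameter, 85 mm tall, origin at the centre of its underside; a bystander, leave alone
There are look-alikes about, which are no part of the job. What is shaped like the knob_1 but blue is not meant. Leave any yellow look-alike of the knob_2 alone.

How it is judged (in metres and radians):
At the end, for the whole second after the job is handed in: One knob fully home on the pin (underside centre within 6 mm of the pin foot, axes within 0.12 rad); the other two face up on the tray floor (tilt under 0.15 rad, centre 13 mm or more inside the inner walls, underside within 6 mm of the floor); all at rest (((distance between knob_1 and pin below 0.006 m and angle between the z axis of knob_1 and the z axis of pin, either way round below 0.12 rad and x of knob_2 in the frame of tray between -0.108 and 0.108 m and y of knob_2 in the frame of tray between -0.053 and 0.053 m and z of knob_2 in the frame of tray between -0.005 and 0.01 m and angle between each of knob_2, knob_3's own z axis and vertical below 0.15 rad and x of knob_3 in the frame of tray between -0.108 and 0.108 m and y of knob_3 in the frame of tray between -0.053 and 0.053 m and z of knob_3 in the frame of tray between -0.005 and 0.01 m) or (distance between knob_2 and pin below 0.006 m and angle between the z axis of knob_2 and the z axis of pin, either way round below 0.12 rad and x of knob_1 in the frame of tray between -0.108 and 0.108 m and y of knob_1 in the frame of tray between -0.053 and 0.053 m and z of knob_1 in the frame of tray between -0.005 and 0.01 m and angle between each of knob_1, knob_3's own z axis and vertical below 0.15 rad and x of knob_3 in the frame of tray between -0.108 and 0.108 m and y of knob_3 in the frame of tray between -0.053 and 0.053 m and z of knob_3 in the frame of tray between -0.005 and 0.01 m) or (distance between knob_3 and pin below 0.006 m and angle between the z axis of knob_3 and the z axis of pin, either way round below 0.12 rad and x of knob_1 in the frame of tray between -0.108 and 0.108 m and y of knob_1 in the frame of tray between -0.053 and 0.053 m and z of knob_1 in the frame of tray between -0.005 and 0.01 m and angle between each of knob_1, knob_2's own z axis and vertical below 0.15 rad and x of knob_2 in the frame of tray between -0.108 and 0.108 m and y of knob_2 in the frame of tray between -0.053 and 0.053 m and z of knob_2 in the frame of tray between -0.005 and 0.01 m)) and linear speed of each of knob_1, knob_2, knob_3 below 0.02 m/s); the robot touches nothing.
It fails at once if a knob is forced: more than 45 N on the gauge stand or its pin (contact force between gauge and anything else above 45 N).
It fails at once if the pump is disturbed: moved over 30 mm (distance of pump from where it was at the start of the episode above 0.03 m).
It fails at once if the screwdriver is disturbed: moved over 30 mm (distance of screwdriver from where it was at the start of the episode above 0.03 m).
It fails at once if the jar is disturbed: moved over 30 mm (distance of jar from where it was at the start of the episode above 0.03 m).
It also fails if it takes over 72 s, if anything falls off the work surface, if the arm or the gripper's body presses on something with over 40 N, if the wrist force passes 120 N, or if a joint passes its speed limit or range.

## Working session

There is one attempt and no reset: what is moved stays moved. The work goes in short steps, Python scripts to look and compute and a tool call to move; the robot and the scene stay as the last step left them, time stands still between calls to the robot, and variables do not carry over. Pictures are saved under pics/ and viewed, at most 10 in all, crops included, and the job is handed in when it is done.

Besides the shell and the picture viewer there is one more tool, called as name(argument=value, ...) on one line, values as JSON. arm_command: Moves the arm, as the interface text tells. Shifts and turns lie within -1 to 1; 1 stands for 120 mm of shift or pi/4 rad of turn. Its arguments: {"type":"object","properties":{"increments":{"type":"array"},"grip_force":{"type":"number"}},"required":["increments"]}

```bash
ls; mkdir -p pics
python3 - <<'E'
from rig import ctrl
import cv2,numpy as np
a=[]
for n in ("top","side"):
    im=ctrl.capture(n); cv2.imwrite(f"pics/{n}0.png",im[:,:,::-1])
    c=ctrl.camera_info(n); print(n,np.round(c["K"],1).tolist(),np.round(c["dist"],3).tolist(),(-np.array(c["R"]).T@c["t"]).round())
print(ctrl.sense())
E
```

```text
pics
top [[443.6, 0.0, 254.5], [0.0, 443.6, 190.5], [0.0, 0.0, 1.0]] [0.0, 0.0, 0.0, 0.0, 0.0] [ 516.    5. 1251.]
side [[361.2, 0.0, 259.0], [0.0, 361.2, 195.8], [0.0, 0.0, 1.0]] [0.016, 0.0, 0.0, 0.0, 0.0] [419. 588. 694.]
{'time_s': 0.1, 'joints': array([-1.46540210e+00,  3.13404238e-01,  1.49834102e+00,  2.75668023e-05,
        1.33101228e+00, -2.23389909e-01]), 'dq': array([-0.0020425 , -0.0004796 , -0.00169708,  0.00283114,  0.0008396 ,
       -0.00020294]), 'tau': array([ 1.64962283e-03, -4.12902188e+01, -2.60143644e+01, -2.75300472e-04,
        3.01452725e-03,  1.00634330e-05]), 'eef_pos': array([ 169.49460249, -496.65075942,  230.79465432]), 'ee_rot': array([-5.80639737e-04,  9.86518397e-01,  1.63649359e-01,  4.77067653e-05]), 'force': array([0.67117015, 0.74609424, 0.01768485]), 'wrist_torque': array([ 0.0252021 , -0.01023587, -0.00844582]), 'grip_force': 0.0, 'grip_width': 1.0010788060595255}
```

View pics/top0.png

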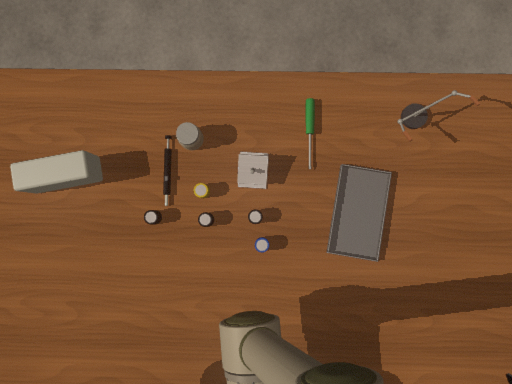

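View pics/side0.png

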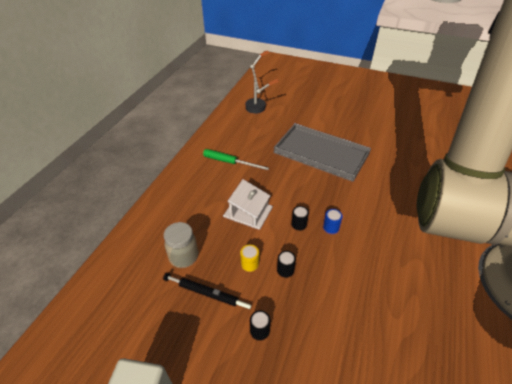

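Top view: black knobs are at (152,217), (205,219) and (255,216). Look-alikes to ignore are yellow (201,190) and blue (262,244). The pin is at about (257,170) and the tray is centred near (360,212). Next I'll take a close crop to check and measure.

```bash
cat > h.py <<'E'
from rig import ctrl
import cv2,numpy as np
def ray(c,uv):
    K,R,t=[np.array(c[k],float) for k in("K","R","t")]
    p=cv2.undistortPoints(np.array([[uv]],float),K,np.array(c["dist"],float))[0,0]
    return -R.T@t, R.T@np.array([p[0],p[1],1])
def onz(c,uv,z):
    o,d=ray(c,uv); return o+d*(z-o[2])/d[2]
def proj(c,X):
    return cv2.projectPoints(np.array(X,float).reshape(-1,3),cv2.Rodrigues(np.array(c["R"],float))[0],np.array(c["t"],float),np.array(c["K"],float),np.array(c["dist"],float))[0].reshape(-1,2)
E
python3 - <<'E'
from h import *
im=cv2.imread("pics/top0.png"); c=ctrl.camera_info("top")
cv2.imwrite("pics/crop1.png",cv2.resize(im[140:260,140:290],None,fx=5,fy=5,interpolation=cv2.INTER_CUBIC))
s=cv2.imread("pics/side0.png"); cs=ctrl.camera_info("side")
def blob(img,uv,r):
    u,v=uv; p=img[v-r:v+r+1,u-r:u+r+1].astype(float)
    m=((p.min(2)>90)).astype(np.uint8)
    n,l,st,ce=cv2.connectedComponentsWithStats(m); k=1+st[1:,4].argmax()
    return ce[k]+[u-r,v-r],st[k,4]
for a,b in(((152,217),(260,319)),((205,219),(287,258)),((255,216),(300,212))):
    pa,na=blob(im,a,9); pb,nb=blob(s,b,10)
    print(pa.round(1),na,onz(c,pa,46).round(1),pb.round(1),nb,onz(cs,pb,46).round(1))
g=cv2.cvtColor(im,cv2.COLOR_BGR2GRAY)
# tray: outer top corners
for uv in((342,165),(391,172),(379,260),(329,253)): print(onz(c,uv,22).round(1))
E
```

```text
[150.3 216.9] 98 [521.9 306.7  46. ] [259.5 319.5] 211 [523.1 307.2  46. ]
[204.6 219.1] 101 [518.5 158.5  46. ] [286.4 257.8] 143 [519.  158.7  46. ]
[254.9 216.3] 101 [528.4  21.9  46. ] [300.1 211.6] 106 [529.3  22.2  46. ]
[ 674.9 -217.4   22. ]
[ 657.4 -352.9   22. ]
[ 414.8 -319.2   22. ]
[ 431.4 -182.7   22. ]
```

View pics/crop1.png

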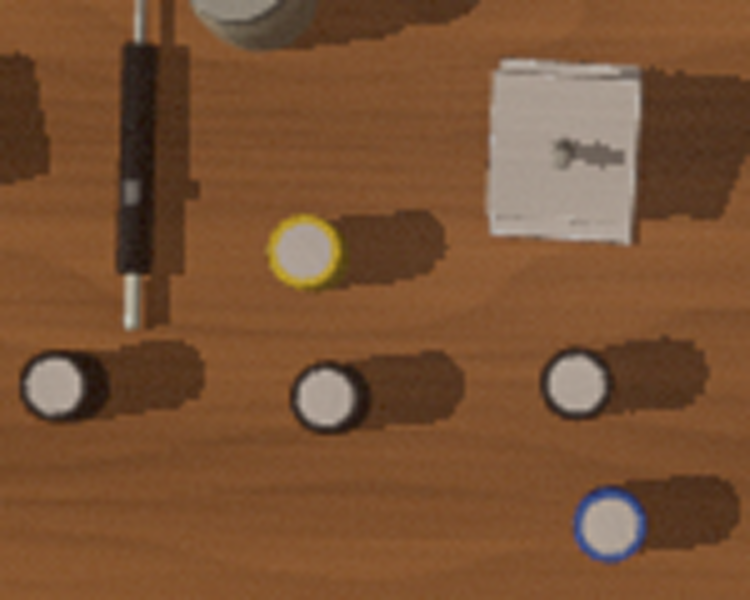

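The crop shows three black knobs at crop (57,386), (327,397) and (577,383), and one yellow and one blue which I'll leave alone. The pin on the stand is near crop (563,152). The two cameras agree within 1.2 mm on the knobs: (522,307), (519,158.5) and (529,22). The arm goes over the stand now for a wrist look.

arm_command(increments=[{"offset":[0.32,-0.21,-0.04],"dr":[0,0,0],"hand":1},{"offset":[0.32,-0.21,-0.04],"dr":[0,0,0],"hand":1},{"offset":[0.32,-0.21,-0.04],"dr":[0,0,0],"hand":1},{"offset":[0.32,-0.21,-0.04],"dr":[0,0,0],"hand":1},{"offset":[0.32,-0.21,-0.04],"dr":[0,0,0],"hand":1},{"offset":[0.32,-0.21,-0.04],"dr":[0,0,0],"hand":1},{"offset":[0.32,-0.21,-0.04],"dr":[0,0,0],"hand":1},{"offset":[0.32,-0.21,-0.04],"dr":[0,0,0],"hand":1}])

```text
time_s: 0.9
eef_pos: [395.9, -205.1, 269.8]
ee_rot: [-0.0, 0.987, 0.164, -0.0]
force: [0.7, -1.0, 0.2]
grip_width: 0.997
grip_force: 0.0
```

arm_command(increments=[{"offset":[0.32,-0.21,-0.04],"dr":[0,0,0],"hand":1},{"offset":[0.32,-0.21,-0.04],"dr":[0,0,0],"hand":1},{"offset":[0.32,-0.21,-0.04],"dr":[0,0,0],"hand":1},{"offset":[0.32,-0.21,-0.04],"dr":[0,0,0],"hand":1},{"offset":[0.32,-0.21,-0.04],"dr":[0,0,0],"hand":1},{"offset":[0,0,0],"dr":[0,0,0.14],"hand":1},{"offset":[0,0,0],"dr":[0,0,0.14],"hand":1},{"offset":[0,0,0],"dr":[0,0,0.14],"hand":1}])

```text
time_s: 1.7
eef_pos: [536.2, -25.2, 293.2]
ee_rot: [-0.0, 1.0, -0.002, -0.001]
force: [0.7, 0.3, 0.3]
grip_width: 1.002
grip_force: 0.0
```

arm_command(increments=[{"offset":[0,0,0],"dr":[0,0,0],"hand":0.5},{"offset":[0,0,0],"dr":[0,0,0],"hand":0.5},{"offset":[0,0,0],"dr":[0,0,0],"hand":0.5}])

```text
time_s: 2.0
eef_pos: [536.1, -25.7, 293.6]
ee_rot: [-0.0, 1.0, 0.0, -0.0]
force: [-0.2, -0.6, 0.4]
grip_width: 0.754
grip_force: 0.0
```

Run:
```python
from h import *
s=ctrl.sense(); print(s["eef_pos"].round(1),s["ee_rot"].round(4),s["joints"].round(2),s["grip_width"])
c=ctrl.camera_info("wrist"); im=ctrl.capture("wrist"); cv2.imwrite("pics/w1.png",im[:,:,::-1])
np.save("w1.npy",c,allow_pickle=True)
print(c["K"],c["dist"]); R=np.array(c["R"]); print(-R.T@c["t"],R.round(2).tolist())
print(proj(c,[[650,5,55],[529,22,46]]))
```

```text
[536.1 -25.7 293.6] [-0.e+00  1.e+00  4.e-04 -1.e-04] [-0.27  0.3   1.35  0.    1.49  1.3 ] 0.753863970362738
[[278.93520508   0.         259.35132023]
 [  0.         278.93520508 189.49192096]
 [  0.           0.           1.        ]] [-0.02424  0.       0.       0.       0.     ]
[609.95714437 -26.2857499  436.03008561] [[0.0, -1.0, 0.0], [-0.96, -0.0, 0.29], [-0.29, -0.0, -0.96]]
[[234.70886858  72.09726839]
 [225.33314006 164.1529775 ]]
```

View pics/w1.png

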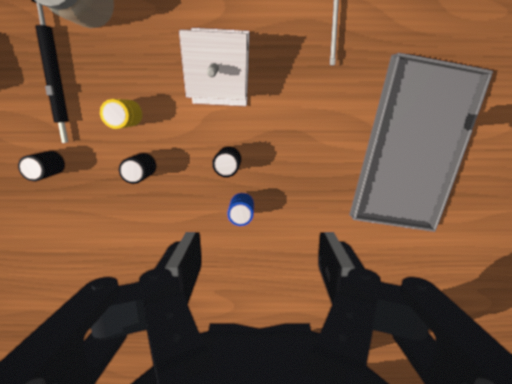

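Wrist view: the pin tip is at about (212,69) on the stand, whose face corners are near (181,29), (249,30), (247,105) and (185,100). The nearest knob is at (227,161) and the tray is on the right. I'll zoom in on the stand in all three views to triangulate.

Run:
```python
from h import *
f=lambda n,x,y,w,h,k:cv2.resize(cv2.imread(f"pics/{n}.png")[y:y+h,x:x+w],None,fx=k,fy=k,interpolation=cv2.INTER_CUBIC)
a=f("w1",170,20,90,95,4); b=f("side0",215,170,66,66,4); b2=f("top0",230,145,44,47,6)
o=np.zeros((600,800,3),np.uint8); o[:a.shape[0],:360]=a; o[:282,370:370+264]=b2; o[300:564,370:634]=b
cv2.imwrite("pics/stand.png",o)
```

```text
(no output)
```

View pics/stand.png

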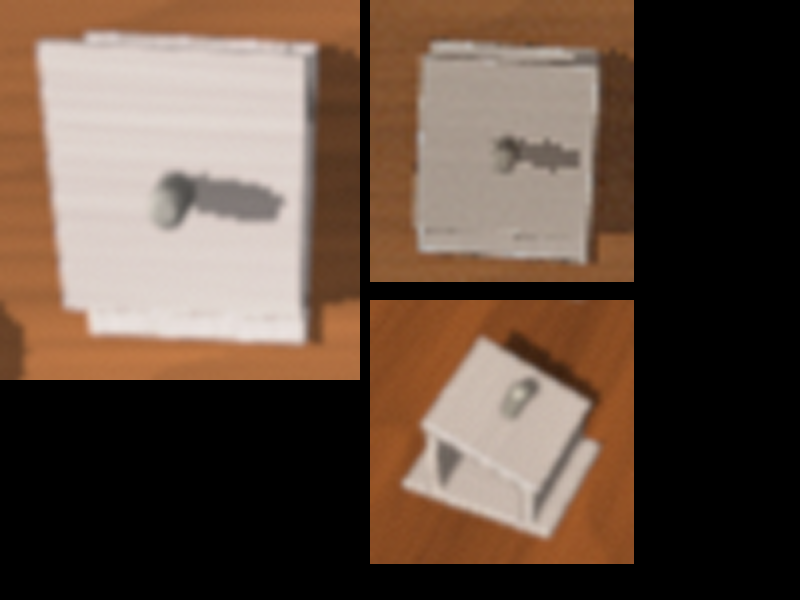

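```bash
cat > pin.py <<'E'
from h import *
from scipy.optimize import least_squares
s=np.sin(np.radians(20));q=np.cos(np.radians(20))
M=np.array([[40*q,40,55+40*s],[40*q,-40,55+40*s],[-40*q,-40,55-40*s],[-40*q,40,55-40*s],[-26*s,0,55+26*q]])
cams={"w":(np.load("w1.npy",allow_pickle=True).item(),170,20,4,0,0,[(37,41),(307,45),(303,313),(65,308),(167,215)]),
"t":(ctrl.camera_info("top"),230,145,6,370,0,[(422,55),(598,62),(587,235),(420,232),(503,157)]),
"s":(ctrl.camera_info("side"),215,170,4,370,300,[(424,427),(483,337),(592,403),(535,490),(514,407)])}
def px(v): 
    c,x,y,k,ox,oy,p=v; p=np.array(p,float); return np.c_[x+(p[:,0]-ox+.5)/k-.5,y+(p[:,1]-oy+.5)/k-.5]
def res(P,names):
    a=P[2]; R=np.array([[np.cos(a),-np.sin(a),0],[np.sin(a),np.cos(a),0],[0,0,1]])
    X=M@R.T+[P[0],P[1],0]
    return np.concatenate([(proj(cams[n][0],X)-px(cams[n])).ravel() for n in names])
for n in("wts","w","t","s"):
    r=least_squares(res,[640,20,0],args=(n,),loss="soft_l1",x_scale=[10,10,.1]); print(n,r.x.round(3)); 
    print(res(r.x,n).reshape(-1,2).round(1).tolist())
E
python3 pin.py
```

```text
wts [ 6.56683e+02  3.09690e+01 -3.50000e-02]
[[-0.6, -0.2], [-0.5, 1.2], [0.1, 1.0], [0.4, 0.2], [-0.4, -1.6], [-0.1, -0.2], [0.3, 0.1], [0.6, -0.0], [-0.8, -1.0], [0.2, 0.3], [-0.4, -1.4], [-0.9, -0.3], [-0.6, -0.6], [0.9, -0.0], [1.8, -5.1]]
w [ 6.56971e+02  3.06370e+01 -3.20000e-02]
[[-0.5, -0.3], [-0.3, 0.8], [0.5, 0.7], [0.7, 0.0], [-0.1, -1.8]]
t [ 6.56307e+02  3.10800e+01 -2.20000e-02]
[[-0.4, 0.1], [0.1, 0.1], [0.7, -0.1], [-0.6, -0.6], [0.2, 0.4]]
s [ 6.5559e+02  3.3654e+01 -5.9000e-02]
[[-0.7, -0.9], [-0.4, 0.4], [-0.4, 0.6], [0.4, 1.1], [1.8, -4.1]]
```

The pin foot is at about (656.6, 31, 55) with stand yaw about -0.033. The views agree to about 1-2 px, apart from my side-view tip pick, where I had taken the foot end. Now grasping the nearest knob, C.

arm_command(increments=[{"offset":[-0.06,-0.39,0],"dr":[0,0,0.04],"hand":0.5},{"offset":[0,0,0.4],"dr":[0,0,0],"hand":0.5},{"offset":[0,0,0.4],"dr":[0,0,0],"hand":0.5},{"offset":[0,0,0.4],"dr":[0,0,0],"hand":0.5},{"offset":[0,0,0.4],"dr":[0,0,0],"hand":0.5},{"offset":[0,0,0.4],"dr":[0,0,0],"hand":0.5},{"offset":[0,0,0.2],"dr":[0,0,0],"hand":0.5},{"offset":[0,0,0.15],"dr":[0,0,0],"hand":0.5}])

```text
time_s: 2.85
eef_pos: [528.2, 21.2, 9.6]
ee_rot: [-0.0, 1.0, -0.016, -0.001]
force: [0.7, 0.9, 0.5]
grip_width: 0.749
grip_force: 0.0
```

arm_command(increments=[{"offset":[0,0,0],"dr":[0,0,0],"hand":0.5},{"offset":[0,0,0],"dr":[0,0,0],"hand":-1},{"offset":[0,0,0],"dr":[0,0,0],"hand":-1},{"offset":[0,0,0],"dr":[0,0,0],"hand":-1},{"offset":[0,0,0],"dr":[0,0,0],"hand":-1},{"offset":[0,0,0],"dr":[0,0,0],"hand":-1},{"offset":[0,0,0],"dr":[0,0,0],"hand":-1}], grip_force=30)

```text
time_s: 3.55
eef_pos: [529.9, 21.1, 13.0]
ee_rot: [0.0, 1.0, -0.016, 0.001]
force: [-1.6, 0.3, 7.0]
grip_width: 0.453
grip_force: 30.5
```

```bash
cat >> h.py <<'E'
from scipy.spatial.transform import Rotation as Ro
YAW=-0.033; FOOT=np.array([656.6,31,55])
TILT=np.radians(20)
def rot(yaw,tilt): # tool z = down tilted outward by tilt
    return Ro.from_euler("z",yaw)*Ro.from_euler("y",-tilt)*Ro.from_euler("x",np.pi)
PZ=-rot(YAW,TILT).apply([0,0,1])
def delta(p,r):
    s=ctrl.sense(); q=s["ee_rot"]; R=Ro.from_quat([*q[1:],q[0]])
    print("t",round(s["time_s"],2),"pos",s["eef_pos"].round(1),"F",s["force"].round(1),"w",round(s["grip_width"],3),"gf",round(s["grip_force"],1),"zax",R.apply([0,0,1]).round(3))
    print(" d tool units",(R.inv().apply(np.array(p)-s["eef_pos"])/120).round(3)," dr units",((R.inv()*r).as_rotvec()/(np.pi/4)).round(3))
E
python3 - <<'E'
from h import *
print(PZ)
delta([529,22,11],rot(YAW,0))
delta(FOOT+PZ*(60+11),rot(YAW,TILT))
E
```

```text
[-0.34183393  0.01128462  0.93969262]
t 3.55 pos [529.9  21.1  13. ] F [-1.6  0.3  7. ] w 0.453 gf 30.5 zax [ 0.002 -0.    -1.   ]
 d tool units [-0.007 -0.008  0.017]  dr units [ 0.    -0.003  0.001]
t 3.55 pos [529.9  21.1  13. ] F [-1.6  0.3  7. ] w 0.453 gf 30.5 zax [ 0.002 -0.    -1.   ]
 d tool units [ 0.853 -0.117 -0.904]  dr units [0.    0.441 0.001]
```

arm_command(increments=[{"offset":[0,0,-0.2],"dr":[0,0,0],"hand":-1},{"offset":[0,0,-0.36],"dr":[0,0,0],"hand":-1},{"offset":[0,0,-0.36],"dr":[0,0,0],"hand":-1},{"offset":[0.35,-0.06,0],"dr":[0,0,0],"hand":-1},{"offset":[0.35,-0.06,0],"dr":[0,0,0],"hand":-1},{"offset":[0.15,0,0],"dr":[0,0.15,0],"hand":-1},{"offset":[0,0,0],"dr":[0,0.15,0],"hand":-1},{"offset":[0,0,0],"dr":[0,0.14,0],"hand":-1}])

```text
time_s: 4.35
eef_pos: [631.7, 32.3, 122.3]
ee_rot: [0.003, 0.985, -0.016, 0.174]
force: [0.5, 0.2, -0.6]
grip_width: 0.456
grip_force: 30.5
```

arm_command(increments=[{"offset":[0,0,0],"dr":[0,0,0],"hand":-1},{"offset":[0,0,0],"dr":[0,0,0],"hand":-1},{"offset":[0,0,0],"dr":[0,0,0],"hand":-1}])

```text
time_s: 4.65
eef_pos: [632.2, 32.1, 122.8]
ee_rot: [0.003, 0.985, -0.016, 0.172]
force: [0.5, -0.6, -0.6]
grip_width: 0.454
grip_force: 30.5
```

Run:
```python
from h import *
delta(FOOT+PZ*(60+13),rot(YAW,TILT))
a=[ctrl.capture(n)[:,:,::-1] for n in("side","wrist","top")]
o=np.hstack([cv2.resize(a[0][140:240,210:310],None,fx=4,fy=4,interpolation=2),cv2.resize(a[2][130:210,215:295],None,fx=5,fy=5,interpolation=2)])
cv2.imwrite("pics/appr.png",o)
for n in("side","top"):print(proj(ctrl.camera_info(n),[FOOT,FOOT+PZ*26]).round(1).tolist())
```

```text
t 4.65 pos [632.2  32.1 122.8] F [ 0.5 -0.6 -0.6] w 0.454 gf 30.5 zax [ 0.338 -0.011 -0.941]
 d tool units [-0.002  0.002 -0.008]  dr units [-0.     0.005  0.001]
[[249.2, 197.3], [252.5, 191.3]]
[[252.3, 168.8], [252.0, 171.1]]
```

View pics/appr.png

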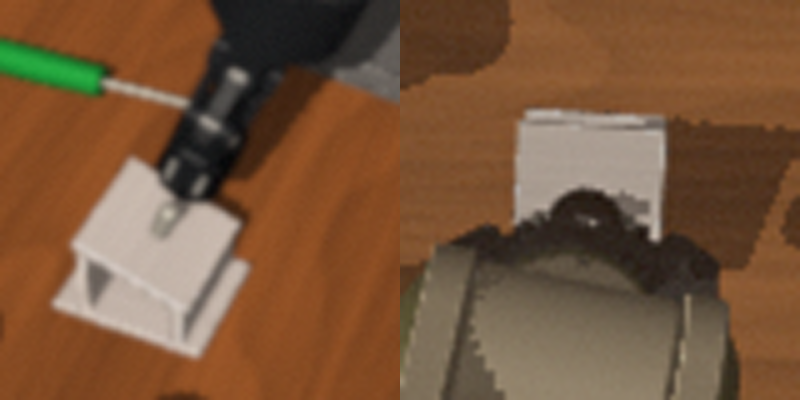

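The knob hangs over the pin in line with it: pin at (167,218) in the left crop, knob just above right of it. Advancing gently along the pin.

arm_command(increments=[{"offset":[0,0,0.14],"dr":[0,0,0],"hand":-1},{"offset":[0,0,0.12],"dr":[0,0,0],"hand":-1},{"offset":[0,0,0.02],"dr":[0,0,0],"hand":-1},{"offset":[0,0,0.02],"dr":[0,0,0],"hand":-1},{"offset":[0,0,0],"dr":[0,0,0],"hand":-1}])

```text
time_s: 5.3
eef_pos: [643.7, 31.9, 88.2]
ee_rot: [0.003, 0.985, -0.016, 0.172]
force: [-0.5, 1.1, -1.7]
grip_width: 0.457
grip_force: 30.5
```

arm_command(increments=[{"offset":[0,0,0.02],"dr":[0,0,0],"hand":-1},{"offset":[0,0,0.02],"dr":[0,0,0],"hand":-1},{"offset":[0,0,0],"dr":[0,0,0],"hand":-1}])

```text
time_s: 5.6
eef_pos: [645.2, 31.8, 83.6]
ee_rot: [0.003, 0.985, -0.016, 0.172]
force: [0.2, -0.4, -0.1]
grip_width: 0.459
grip_force: 30.5
```

Run:
```python
from h import *
delta(FOOT+PZ*(16+13),rot(YAW,TILT))
```

```text
t 5.6 pos [645.2  31.8  83.6] F [ 0.2 -0.4 -0.1] w 0.459 gf 30.5 zax [ 0.338 -0.011 -0.941]
 d tool units [0.008 0.004 0.015]  dr units [-0.     0.005  0.001]
```

arm_command(increments=[{"offset":[0.006,0.004,0.02],"dr":[0,0.005,0],"hand":-1},{"offset":[0,0,0.02],"dr":[0,0,0],"hand":-1},{"offset":[0,0,0],"dr":[0,0,0],"hand":-1}])

```text
time_s: 5.9
eef_pos: [648.4, 31.5, 82.2]
ee_rot: [0.003, 0.984, -0.016, 0.176]
force: [-11.7, 1.9, 19.8]
grip_width: 0.455
grip_force: 32.2
```

Run:
```python
from h import *
delta(FOOT+PZ*(13),rot(YAW,TILT))
```

```text
t 5.9 pos [648.4  31.5  82.2] F [-11.7   1.9  19.8] w 0.455 gf 32.2 zax [ 0.346 -0.011 -0.938]
 d tool units [-0.014  0.002  0.128]  dr units [-0.    -0.005  0.001]
```

It stopped at about 15.5 mm from home with 23 N almost purely axial, so knob C is a misfit. Backing off and taking it to the tray.

arm_command(increments=[{"offset":[0,0,-0.04],"dr":[0,0,0],"hand":-1},{"offset":[0,0,-0.2],"dr":[0,0,0],"hand":-1},{"offset":[0,0,-0.3],"dr":[0,0,0],"hand":-1},{"offset":[0,0,-0.3],"dr":[0,0,0],"hand":-1},{"offset":[0,0,0],"dr":[0,-0.15,0],"hand":-1},{"offset":[0,0,0],"dr":[0,-0.15,0],"hand":-1},{"offset":[0,0,0],"dr":[0,-0.147,0],"hand":-1},{"offset":[-0.02,0.37,0],"dr":[0,0,0],"hand":-1}])

```text
time_s: 6.7
eef_pos: [610.5, -9.1, 173.5]
ee_rot: [-0.001, 1.0, -0.014, -0.002]
force: [-0.1, -1.4, -1.0]
grip_width: 0.458
grip_force: 30.8
```

arm_command(increments=[{"offset":[-0.02,0.37,0],"dr":[0,0,0],"hand":-1},{"offset":[-0.02,0.37,0],"dr":[0,0,0],"hand":-1},{"offset":[-0.02,0.37,0],"dr":[0,0,0],"hand":-1},{"offset":[-0.02,0.37,0],"dr":[0,0,0],"hand":-1},{"offset":[-0.02,0.37,0],"dr":[0,0,0],"hand":-1},{"offset":[-0.02,0.35,0],"dr":[0,0,0],"hand":-1},{"offset":[0,0,0],"dr":[0,0,0],"hand":-1},{"offset":[0,0,0],"dr":[0,0,0],"hand":-1}])

```text
time_s: 7.5
eef_pos: [586.0, -275.9, 173.7]
ee_rot: [-0.0, 1.0, -0.017, -0.001]
force: [-0.9, 0.3, -0.9]
grip_width: 0.453
grip_force: 30.9
```

Run:
```python
from h import *
delta([590,-275,18],rot(YAW,0))
im=ctrl.capture("wrist"); c=ctrl.camera_info("wrist"); cv2.imwrite("pics/tray.png",im[:,:,::-1])
T=np.array([544.6,-268,0]);a=np.array([.99,-.139,0]);b=np.array([.139,.99,0])
print(proj(c,[T+sx*a*125+sy*b*70+[0,0,22] for sx in(1,-1) for sy in(1,-1)]).round(0).tolist())
```

```text
t 7.5 pos [ 586.  -275.9  173.7] F [-0.9  0.3 -0.9] w 0.453 gf 30.9 zax [-0.002  0.001 -1.   ]
 d tool units [ 0.036 -0.008  1.297]  dr units [-0.001  0.002 -0.001]
[[197.0, 88.0], [335.0, 104.0], [189.0, 298.0], [299.0, 308.0]]
```

View pics/tray.png

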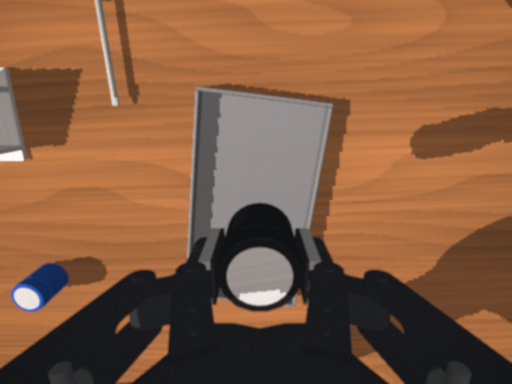

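The tray corners seen at (197,88) and (334,103) match my estimate, and the knob is held square. Lowering and releasing.

arm_command(increments=[{"offset":[0.03,0,0.4],"dr":[0,0,0],"hand":-1},{"offset":[0,0,0.4],"dr":[0,0,0],"hand":-1},{"offset":[0,0,0.3],"dr":[0,0,0],"hand":-1},{"offset":[0,0,0.13],"dr":[0,0,0],"hand":-1},{"offset":[0,0,0.06],"dr":[0,0,0],"hand":-1},{"offset":[0,0,0],"dr":[0,0,0],"hand":-1},{"offset":[0,0,0],"dr":[0,0,0],"hand":-1}])

```text
time_s: 8.25
eef_pos: [590.6, -275.8, 21.4]
ee_rot: [0.001, 1.0, -0.016, 0.001]
force: [0.8, 0.1, 0.4]
grip_width: 0.453
grip_force: 31.0
```

arm_command(increments=[{"offset":[0,0,0],"dr":[0,0,0],"hand":0.5},{"offset":[0,0,0],"dr":[0,0,0],"hand":0.5},{"offset":[0,0,0],"dr":[0,0,0],"hand":0.5},{"offset":[0,0,0],"dr":[0,0,0],"hand":0.5},{"offset":[0,0,-0.2],"dr":[0,0,0],"hand":0.5},{"offset":[0,0,-0.4],"dr":[0,0,0],"hand":0.5},{"offset":[0,0,-0.4],"dr":[0,0,0],"hand":0.5},{"offset":[0,0,0],"dr":[0,0,0],"hand":0.5}])

```text
time_s: 9.05
eef_pos: [592.2, -277.0, 147.0]
ee_rot: [0.004, 1.0, -0.016, 0.004]
force: [0.2, 0.2, -0.9]
grip_width: 0.747
grip_force: 0.0
```

Run:
```python
from h import *
delta([518.8,158.6,130],rot(YAW,0))
im=ctrl.capture("top"); c=ctrl.camera_info("top")
p=im[160:265,325:395].min(2); ys,xs=np.where(p>130); print(len(xs)); print(proj(c,[[590,-275,50]]), np.median(xs)+325,np.median(ys)+160)
```

```text
t 9.05 pos [ 592.2 -277.   147. ] F [ 0.2  0.2 -0.9] w 0.747 gf 0.0 zax [ 0.009 -0.007 -1.   ]
 d tool units [-0.73  -3.609  0.11 ]  dr units [ 0.009 -0.012  0.001]
0
[[365.16540406 195.24619008]] nan nan
  return _methods._mean(a, axis=axis, dtype=dtype,
  ret = ret.dtype.type(ret / rcount)
```

arm_command(increments=[{"offset":[-0.07,-0.36,0],"dr":[0,0,0],"hand":0.5},{"offset":[-0.07,-0.36,0],"dr":[0,0,0],"hand":0.5},{"offset":[-0.07,-0.36,0],"dr":[0,0,0],"hand":0.5},{"offset":[-0.07,-0.36,0],"dr":[0,0,0],"hand":0.5},{"offset":[-0.07,-0.36,0],"dr":[0,0,0],"hand":0.5},{"offset":[-0.07,-0.36,0],"dr":[0,0,0],"hand":0.5},{"offset":[-0.07,-0.36,0],"dr":[0,0,0],"hand":0.5},{"offset":[-0.07,-0.36,0],"dr":[0,0,0],"hand":0.5}])

```text
time_s: 9.9
eef_pos: [532.7, 73.9, 138.3]
ee_rot: [-0.0, 1.0, -0.016, -0.002]
force: [0.6, -0.2, -0.6]
grip_width: 0.748
grip_force: 0.0
```

arm_command(increments=[{"offset":[-0.07,-0.36,0],"dr":[0,0,0],"hand":0.5},{"offset":[-0.07,-0.36,0],"dr":[0,0,0],"hand":0.5},{"offset":[0,0,0],"dr":[0,0,0],"hand":0.5},{"offset":[0,0,0],"dr":[0,0,0],"hand":0.5}])

```text
time_s: 10.3
eef_pos: [519.2, 159.5, 138.5]
ee_rot: [0.0, 1.0, -0.015, -0.002]
force: [0.3, -0.6, 0.8]
grip_width: 0.749
grip_force: 0.0
```

Run:
```python
from h import *
delta([518.8,158.6,11],rot(YAW,0))
s=ctrl.capture("side"); c=ctrl.camera_info("side"); u,v=proj(c,[[590.5,-276,50]])[0]; print(u,v)
u,v=int(u),int(v); p=s[v-9:v+10,u-9:u+10].min(2)
ys,xs=np.where(p>p.max()-50); print(p.max(),len(xs),onz(c,(xs.mean()+u-9,ys.mean()+v-9),50))
cv2.imwrite("pics/k.png",cv2.resize(s[v-40:v+60,u-60:u+60][:,:,::-1],None,fx=5,fy=5))
```

```text
t 10.3 pos [519.2 159.5 138.5] F [ 0.3 -0.6  0.8] w 0.749 gf 0.0 zax [-0.003 -0.    -1.   ]
 d tool units [0.    0.008 1.062]  dr units [0.001 0.004 0.003]
309.3455129424604 134.07027714319648
114 88 [ 583.68019354 -305.08723256   50.        ]
```

View pics/k.png

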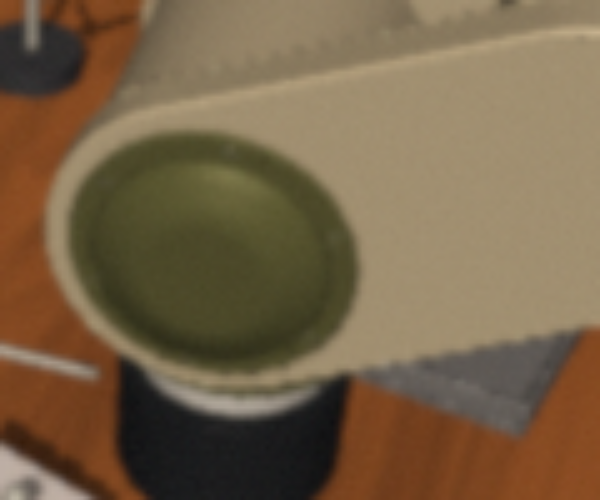

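The arm hides the tray in this view, so I'll check that knob later from the top camera. Grasping B now.

arm_command(increments=[{"offset":[0,0.01,0.4],"dr":[0,0,0],"hand":0.5},{"offset":[0,0,0.4],"dr":[0,0,0],"hand":0.5},{"offset":[0,0,0.2],"dr":[0,0,0],"hand":0.5},{"offset":[0,0,0.06],"dr":[0,0,0],"hand":0.5},{"offset":[0,0,0],"dr":[0,0,0],"hand":0.5}])

```text
time_s: 10.85
eef_pos: [519.7, 156.9, 11.9]
ee_rot: [0.0, 1.0, -0.017, -0.001]
force: [-0.5, 0.3, 0.8]
grip_width: 0.752
grip_force: 0.0
```

arm_command(increments=[{"offset":[0,0,0],"dr":[0,0,0],"hand":-1},{"offset":[0,0,0],"dr":[0,0,0],"hand":-1},{"offset":[0,0,0],"dr":[0,0,0],"hand":-1},{"offset":[0,0,0],"dr":[0,0,0],"hand":-1},{"offset":[0,0,0],"dr":[0,0,0],"hand":-1},{"offset":[0,0,0],"dr":[0,0,0],"hand":-1}])

```text
time_s: 11.45
eef_pos: [520.7, 157.7, 14.0]
ee_rot: [0.0, 1.0, -0.016, 0.001]
force: [-0.7, -2.0, 7.0]
grip_width: 0.459
grip_force: 29.8
```

Run:
```python
from h import *
delta(FOOT+PZ*(60+13),rot(YAW,TILT))
```

```text
t 11.45 pos [520.7 157.7  14. ] F [-0.7 -2.   7. ] w 0.459 gf 29.8 zax [ 0.002 -0.    -1.   ]
 d tool units [ 0.959  1.019 -0.912]  dr units [-0.     0.442  0.001]
```

arm_command(increments=[{"offset":[0,0,-0.22],"dr":[0,0,0],"hand":-1},{"offset":[0,0,-0.36],"dr":[0,0,0],"hand":-1},{"offset":[0,0,-0.36],"dr":[0,0,0],"hand":-1},{"offset":[0.28,0.3,0],"dr":[0,0,0],"hand":-1},{"offset":[0.28,0.3,0],"dr":[0,0,0],"hand":-1},{"offset":[0.28,0.3,0],"dr":[0,0,0],"hand":-1},{"offset":[0.12,0.12,0],"dr":[0,0.15,0],"hand":-1},{"offset":[0,0,0],"dr":[0,0.15,0],"hand":-1}])

```text
time_s: 12.25
eef_pos: [633.1, 29.0, 125.3]
ee_rot: [0.003, 0.993, -0.018, 0.12]
force: [-0.1, 0.7, -0.9]
grip_width: 0.456
grip_force: 30.5
```

arm_command(increments=[{"offset":[0,0,0],"dr":[0,0.142,0],"hand":-1},{"offset":[0,0,0],"dr":[0,0,0],"hand":-1},{"offset":[0,0,0],"dr":[0,0,0],"hand":-1},{"offset":[0,0,0],"dr":[0,0,0],"hand":-1}])

```text
time_s: 12.65
eef_pos: [631.8, 31.8, 125.7]
ee_rot: [0.003, 0.985, -0.016, 0.172]
force: [-0.4, -0.0, -1.9]
grip_width: 0.458
grip_force: 30.5
```

Run:
```python
from h import *
delta(FOOT+PZ*(18+14),rot(YAW,TILT))
```

```text
t 12.65 pos [631.8  31.8 125.7] F [-0.4 -0.  -1.9] w 0.458 gf 30.5 zax [ 0.338 -0.011 -0.941]
 d tool units [-0.006 -0.001  0.358]  dr units [-0.     0.005  0.001]
```

arm_command(increments=[{"offset":[0,0,0.15],"dr":[0,0.005,0],"hand":-1},{"offset":[0,0,0.15],"dr":[0,0,0],"hand":-1},{"offset":[0,0,0.02],"dr":[0,0,0],"hand":-1},{"offset":[0,0,0.02],"dr":[0,0,0],"hand":-1},{"offset":[0,0,0.016],"dr":[0,0,0],"hand":-1},{"offset":[0,0,0],"dr":[0,0,0],"hand":-1}])

```text
time_s: 13.25
eef_pos: [645.7, 31.3, 85.3]
ee_rot: [0.003, 0.985, -0.016, 0.174]
force: [0.3, -0.8, -0.4]
grip_width: 0.456
grip_force: 30.5
```

Run:
```python
from h import *
delta(FOOT+PZ*(14),rot(YAW,TILT))
```

```text
t 13.25 pos [645.7  31.3  85.3] F [ 0.3 -0.8 -0.4] w 0.456 gf 30.5 zax [ 0.343 -0.011 -0.939]
 d tool units [-0.001 -0.     0.151]  dr units [-0.    -0.001  0.001]
```

arm_command(increments=[{"offset":[0,0,0.02],"dr":[0,0,0],"hand":-1},{"offset":[0,0,0.01],"dr":[0,0,0],"hand":-1},{"offset":[0,0,0],"dr":[0,0,0],"hand":-1}])

```text
time_s: 13.55
eef_pos: [646.8, 31.3, 81.4]
ee_rot: [0.003, 0.985, -0.016, 0.174]
force: [0.0, 0.5, -0.3]
grip_width: 0.456
grip_force: 30.5
```

arm_command(increments=[{"offset":[0,0,0.015],"dr":[0,0,0],"hand":-1},{"offset":[0,0,0.01],"dr":[0,0,0],"hand":-1},{"offset":[0,0,0],"dr":[0,0,0],"hand":-1}])

```text
time_s: 13.85
eef_pos: [647.8, 31.2, 78.4]
ee_rot: [0.003, 0.985, -0.016, 0.174]
force: [-0.0, 0.4, 0.3]
grip_width: 0.457
grip_force: 30.5
```

There is no resistance at about 11 mm from home, so B is the good one. Continuing to seat it.

arm_command(increments=[{"offset":[0,0,0.015],"dr":[0,0,0],"hand":-1},{"offset":[0,0,0.015],"dr":[0,0,0],"hand":-1},{"offset":[0,0,0.015],"dr":[0,0,0],"hand":-1},{"offset":[0,0,0],"dr":[0,0,0],"hand":-1}])

```text
time_s: 14.25
eef_pos: [649.6, 31.2, 73.1]
ee_rot: [0.003, 0.985, -0.016, 0.174]
force: [0.7, -0.4, -0.4]
grip_width: 0.453
grip_force: 30.5
```

Run:
```python
from h import *
delta(FOOT+PZ*(14),rot(YAW,TILT))
```

```text
t 14.25 pos [649.6  31.2  73.1] F [ 0.7 -0.4 -0.4] w 0.453 gf 30.5 zax [ 0.342 -0.011 -0.94 ]
 d tool units [ 0.004 -0.     0.045]  dr units [-0.     0.     0.001]
```

arm_command(increments=[{"offset":[0,0,0.015],"dr":[0,0,0],"hand":-1},{"offset":[0,0,0.012],"dr":[0,0,0],"hand":-1},{"offset":[0,0,0.01],"dr":[0,0,0],"hand":-1},{"offset":[0,0,0],"dr":[0,0,0],"hand":-1}])

```text
time_s: 14.65
eef_pos: [651.1, 31.1, 69.1]
ee_rot: [0.003, 0.985, -0.016, 0.174]
force: [0.5, 1.0, -0.7]
grip_width: 0.455
grip_force: 30.5
```

arm_command(increments=[{"offset":[0,0,0.01],"dr":[0,0,0],"hand":-1},{"offset":[0,0,0.005],"dr":[0,0,0],"hand":-1},{"offset":[0,0,0],"dr":[0,0,0],"hand":-1}])

```text
time_s: 14.95
eef_pos: [651.8, 31.2, 68.3]
ee_rot: [0.003, 0.985, -0.016, 0.174]
force: [-5.0, -0.2, 6.4]
grip_width: 0.453
grip_force: 31.2
```

About 8 N of contact at zero remaining travel means it is home on the face. Releasing and backing out along the pin.

arm_command(increments=[{"offset":[0,0,0],"dr":[0,0,0],"hand":0.4},{"offset":[0,0,0],"dr":[0,0,0],"hand":0.4},{"offset":[0,0,0],"dr":[0,0,0],"hand":0.4},{"offset":[0,0,0],"dr":[0,0,0],"hand":0.4},{"offset":[0,0,-0.1],"dr":[0,0,0],"hand":0.4},{"offset":[0,0,-0.3],"dr":[0,0,0],"hand":0.4},{"offset":[0,0,-0.4],"dr":[0,0,0],"hand":0.4},{"offset":[0,0,0],"dr":[0,-0.15,0],"hand":0.4}])

```text
time_s: 15.75
eef_pos: [618.1, 32.5, 165.4]
ee_rot: [0.002, 0.993, -0.016, 0.119]
force: [0.9, -0.1, 0.2]
grip_width: 0.7
grip_force: 0.0
```

arm_command(increments=[{"offset":[0,0,0],"dr":[0,-0.15,0],"hand":0.4},{"offset":[0,0,0],"dr":[0,-0.14,0],"hand":0.4},{"offset":[-0.1,-0.36,0],"dr":[0,0,0],"hand":0.4},{"offset":[-0.1,-0.36,0],"dr":[0,0,0],"hand":0.4},{"offset":[-0.1,-0.36,0],"dr":[0,0,0],"hand":0.4},{"offset":[-0.1,-0.36,0],"dr":[0,0,0],"hand":0.4},{"offset":[-0.1,-0.36,0],"dr":[0,0,0],"hand":0.4},{"offset":[-0.1,-0.36,0],"dr":[0,0,0],"hand":0.4}])

```text
time_s: 16.55
eef_pos: [554.6, 295.2, 158.6]
ee_rot: [-0.0, 1.0, -0.016, 0.002]
force: [0.3, 0.9, -0.6]
grip_width: 0.705
grip_force: 0.0
```

arm_command(increments=[{"offset":[0,0,0],"dr":[0,0,0],"hand":0.4},{"offset":[0,0,0],"dr":[0,0,0],"hand":0.4}])

```text
time_s: 16.75
eef_pos: [555.0, 294.1, 158.1]
ee_rot: [0.0, 1.0, -0.015, 0.002]
force: [-0.2, 0.4, -0.9]
grip_width: 0.699
grip_force: 0.0
```

Run:
```python
from h import *
delta([522,307,11],rot(YAW,0))
s=ctrl.capture("top"); c=ctrl.camera_info("top"); o=[]
for X in(FOOT+PZ*46,[590.5,-276,50]):
    u,v=proj(c,[X])[0]; ui,vi=int(round(u)),int(round(v)); p=s[vi-8:vi+9,ui-8:ui+9].min(2)
    print(u,v,p.max()); o.append(cv2.resize(s[vi-30:vi+30,ui-30:ui+30],None,fx=6,fy=6,interpolation=2))
w=ctrl.capture("side"); u,v=proj(ctrl.camera_info("side"),[FOOT])[0].astype(int)
o.append(cv2.resize(w[v-40:v+20,u-30:u+30],None,fx=6,fy=6,interpolation=2)) 
cv2.imwrite("pics/chk.png",cv2.resize(np.hstack(o)[:,:,::-1],(800,267)))
```

```text
t 16.75 pos [555.  294.1 158.1] F [-0.2  0.4 -0.9] w 0.699 gf 0.0 zax [ 0.005 -0.    -1.   ]
 d tool units [-0.284 -0.099  1.225]  dr units [ 0.    -0.006  0.003]
251.7032012294308 172.8613627394961 154
365.53695066696747 195.06740168112628 153
```

View pics/chk.png

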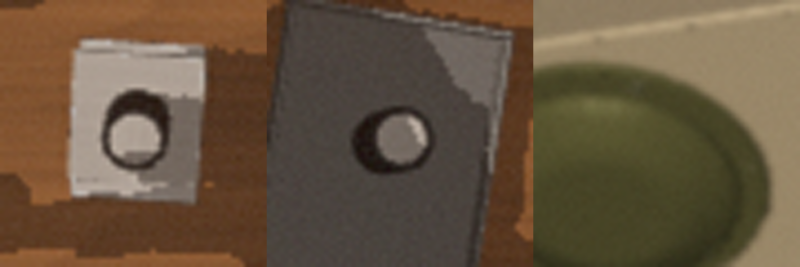

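B is seated on the stand, with its face at about (133,137) in the left panel as predicted for home. C stands upright in the tray at (393,139). Now fetching A for the tray.

arm_command(increments=[{"offset":[-0.28,-0.1,0],"dr":[0,-0.006,0],"hand":0.4},{"offset":[0,0,0.4],"dr":[0,0,0],"hand":0.4},{"offset":[0,0,0.4],"dr":[0,0,0],"hand":0.4},{"offset":[0,0,0.3],"dr":[0,0,0],"hand":0.4},{"offset":[0,0,0.12],"dr":[0,0,0],"hand":0.4},{"offset":[0,0,0],"dr":[0,0,0],"hand":0.4},{"offset":[0,0,0],"dr":[0,0,0],"hand":0.4}])

```text
time_s: 17.55
eef_pos: [523.4, 306.5, 12.9]
ee_rot: [-0.0, 1.0, -0.017, 0.001]
force: [-0.6, 0.4, 0.7]
grip_width: 0.7
grip_force: 0.0
```

arm_command(increments=[{"offset":[0,0,0],"dr":[0,0,0],"hand":-1},{"offset":[0,0,0],"dr":[0,0,0],"hand":-1},{"offset":[0,0,0],"dr":[0,0,0],"hand":-1},{"offset":[0,0,0],"dr":[0,0,0],"hand":-1},{"offset":[0,0,0],"dr":[0,0,0],"hand":-1},{"offset":[0,0,0],"dr":[0,0,0],"hand":-1}])

```text
time_s: 18.15
eef_pos: [523.2, 306.9, 13.1]
ee_rot: [-0.0, 1.0, -0.016, 0.001]
force: [-0.2, -2.1, 6.1]
grip_width: 0.459
grip_force: 29.6
```

Run:
```python
from h import *
delta([500,-262,160],rot(YAW,0))
```

```text
t 18.15 pos [523.2 306.9  13.1] F [-0.2 -2.1  6.1] w 0.459 gf 29.6 zax [ 0.003  0.001 -1.   ]
 d tool units [-0.037  4.744 -1.229]  dr units [-0.001 -0.003  0.001]
```

arm_command(increments=[{"offset":[0,0,-0.4],"dr":[0,0,0],"hand":-1},{"offset":[0,0,-0.4],"dr":[0,0,0],"hand":-1},{"offset":[0,0,-0.4],"dr":[0,0,0],"hand":-1},{"offset":[0,0.36,0],"dr":[0,0,0],"hand":-1},{"offset":[0,0.36,0],"dr":[0,0,0],"hand":-1},{"offset":[0,0.36,0],"dr":[0,0,0],"hand":-1},{"offset":[0,0.36,0],"dr":[0,0,0],"hand":-1},{"offset":[0,0.36,0],"dr":[0,0,0],"hand":-1}])

```text
time_s: 18.95
eef_pos: [515.0, 89.2, 156.2]
ee_rot: [0.0, 1.0, -0.016, 0.001]
force: [0.6, 0.2, -0.8]
grip_width: 0.456
grip_force: 30.9
```

arm_command(increments=[{"offset":[0,0.36,0],"dr":[0,0,0],"hand":-1},{"offset":[0,0.36,0],"dr":[0,0,0],"hand":-1},{"offset":[0,0.36,0],"dr":[0,0,0],"hand":-1},{"offset":[0,0.36,0],"dr":[0,0,0],"hand":-1},{"offset":[0,0.36,0],"dr":[0,0,0],"hand":-1},{"offset":[0,0.36,0],"dr":[0,0,0],"hand":-1},{"offset":[0,0.36,0],"dr":[0,0,0],"hand":-1},{"offset":[0,0.36,0],"dr":[0,0,0],"hand":-1}])

```text
time_s: 19.75
eef_pos: [503.8, -256.5, 156.2]
ee_rot: [0.001, 1.0, -0.016, 0.0]
force: [0.5, -0.7, 0.2]
grip_width: 0.462
grip_force: 30.9
```

arm_command(increments=[{"offset":[0,0,0],"dr":[0,0,0],"hand":-1},{"offset":[0,0,0],"dr":[0,0,0],"hand":-1}])

```text
time_s: 19.95
eef_pos: [503.8, -255.1, 155.6]
ee_rot: [0.0, 1.0, -0.017, -0.0]
force: [1.0, 0.7, -1.0]
grip_width: 0.457
grip_force: 31.1
```

Run:
```python
from h import *
delta([500,-262,18],rot(YAW,0))
```

```text
t 19.95 pos [ 503.8 -255.1  155.6] F [ 1.   0.7 -1. ] w 0.457 gf 31.1 zax [-0. -0. -1.]
 d tool units [-0.029  0.058  1.147]  dr units [ 0.     0.    -0.001]
```

arm_command(increments=[{"offset":[-0.03,0.06,0.35],"dr":[0,0,0],"hand":-1},{"offset":[0,0,0.35],"dr":[0,0,0],"hand":-1},{"offset":[0,0,0.3],"dr":[0,0,0],"hand":-1},{"offset":[0,0,0.1],"dr":[0,0,0],"hand":-1},{"offset":[0,0,0.05],"dr":[0,0,0],"hand":-1},{"offset":[0,0,0],"dr":[0,0,0],"hand":-1},{"offset":[0,0,0],"dr":[0,0,0],"hand":-1}])

```text
time_s: 20.65
eef_pos: [501.0, -262.0, 18.8]
ee_rot: [0.001, 1.0, -0.016, 0.001]
force: [0.6, -0.8, -1.0]
grip_width: 0.461
grip_force: 31.1
```

arm_command(increments=[{"offset":[0,0,0],"dr":[0,0,0],"hand":0.5},{"offset":[0,0,0],"dr":[0,0,0],"hand":0.5},{"offset":[0,0,0],"dr":[0,0,0],"hand":0.5},{"offset":[0,0,0],"dr":[0,0,0],"hand":0.5},{"offset":[0,0,-0.2],"dr":[0,0,0],"hand":0.5},{"offset":[0,0,-0.4],"dr":[0,0,0],"hand":0.5},{"offset":[0,0,-0.4],"dr":[0,0,0],"hand":0.5},{"offset":[-0.3,0.2,-0.2],"dr":[0,0,0],"hand":0.5}])

```text
time_s: 21.45
eef_pos: [465.9, -284.0, 165.1]
ee_rot: [0.002, 1.0, -0.014, 0.002]
force: [-0.1, -0.6, 0.3]
grip_width: 0.75
grip_force: 0.0
```

arm_command(increments=[{"offset":[-0.35,0.2,0],"dr":[0,0,0],"hand":0.5},{"offset":[-0.35,0.2,0],"dr":[0,0,0],"hand":0.5},{"offset":[-0.35,0.2,0],"dr":[0,0,0],"hand":0.5},{"offset":[0,0,0],"dr":[0,0,0],"hand":0.5},{"offset":[0,0,0],"dr":[0,0,0],"hand":0.5},{"offset":[0,0,0],"dr":[0,0,0],"hand":0.5}])

```text
time_s: 22.05
eef_pos: [335.8, -352.0, 161.2]
ee_rot: [-0.0, 1.0, -0.016, -0.0]
force: [0.2, -0.6, -0.6]
grip_width: 0.754
grip_force: 0.0
```

Run:
```python
from h import *
t=ctrl.capture("top"); s=ctrl.capture("side")
o=np.hstack([cv2.resize(t[130:270,230:400],(480,395),interpolation=2),cv2.resize(s[100:240,215:385],(320,264),interpolation=2)[:,:] if 0 else cv2.resize(s[110:250,220:330],(310,395),interpolation=2)])
cv2.imwrite("pics/end.png",o[:,:,::-1])
for n in("top","side"):print(proj(ctrl.camera_info(n),[FOOT+PZ*46,[591,-276,50],[501,-262,50]]).round(0).tolist())
print(ctrl.sense()["eef_pos"])
```

```text
[[252.0, 173.0], [366.0, 195.0], [360.0, 228.0]]
[[255.0, 187.0], [309.0, 134.0], [338.0, 144.0]]
[ 336.00531521 -351.77578378  161.03415479]
```

View pics/end.png

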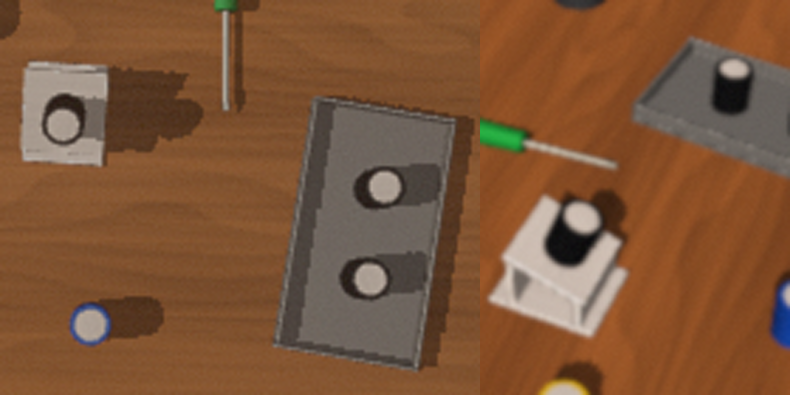

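The good knob sits flat on the stand with its face at (63,125). Both misfits stand upright well inside the tray at (385,187) and (370,279), and the robot is clear of everything. Handing in.

```bash
python3 -c "
from rig import ctrl
print(ctrl.finish_job())"
```

```text
the job is handed in; nothing more can be done
None
```

I handed the job in at about 22 s: the middle knob slid fully home and is seated flat on the stand, and the other two are upright in the tray; I tried only one of those two on the pin (it stopped about 15.5 mm short, at 23 N), so the third is a misfit by elimination.

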